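# Transfer a row of sample tubes to the empty rack in the same order

### The job

Move the four capped tubes from the full rack to the empty rack, keeping their order as counted from the racks' handles: the tube next to the full rack's handle goes into the well next to the empty rack's handle, the second to the second, and so on. The two racks face opposite ways. Leave every tube standing upright on the floor of its well, and do not tip any tube over on the way.

Things in the scene. Friction and masses are not known exactly. Their poses are not given: they have to be found in the camera images.
- full_rack: Grey rack, at the start a tube in each well. Fixed. Wells in a row on its x axis at x = -90, -30, 30, 90 mm; black loop handle, 48 mm tall, at the +x end (x = 142 mm). Base x -130 to 156 mm, 58 mm wide. Wells: square open cups, 44 mm wide inside, 50 outside; inner floor 11 mm and rim 32 mm above the rack's origin, which is on its underside at table level.
- empty_rack: Grey rack, all wells empty at the start. Fixed. Wells in a row on its x axis at x = -90, -30, 30, 90 mm; black loop handle, 48 mm tall, at the +x end (x = 142 mm). Base x -130 to 156 mm, 58 mm wide. Wells: square open cups, 44 mm wide inside, 50 outside; inner floor 11 mm and rim 32 mm above the rack's origin, which is on its underside at table level.
- tube_flat: Sample tube: a short tube with a plain flat disc cap, 38 mm across and 14 mm thick; all tubes have a white body 30 mm in diameter with a flat foot and a red cap. Total height 84 mm, mass about 50 g, loose. Origin at the centre of its foot, z up along the tube. Good place to grip: the cap, about 77 mm above the foot.
- tube_dome: Sample tube: a tube with a smooth rounded dome cap, 33 mm across; all tubes have a white body 30 mm in diameter with a flat foot and a red cap. Total height 98 mm, mass about 50 g, loose. Origin at the centre of its foot, z up along the tube. Good place to grip: the cap, about 78 mm above the foot.
- tube_nub: Sample tube: a tube with a flat 34 mm cap (68 to 88 mm up) that carries a thin 12 mm nub in the middle; all tubes have a white body 30 mm in diameter with a flat foot and a red cap. Total height 102 mm, mass about 50 g, loose. Origin at the centre of its foot, z up along the tube. Good place to grip: the cap, about 79 mm above the foot.
- tube_tall: Sample tube: a tube with a long straight cap 33 to 34 mm across, from 62 mm up to its flat top; all tubes have a white body 30 mm in diameter with a flat foot and a red cap. Total height 98 mm, mass about 50 g, loose. Origin at the centre of its foot, z up along the tube. Good place to grip: the cap, about 82 mm above the foot.
- well_flat: The white square well of the full rack in which tube_flat stands at the start (fixed; the wells' order along the rack differs from start to start). It marks that tube's place in the row. Origin at the centre of its underside; 50 x 50 x 24 mm.
- well_dome: The white square well of the full rack in which tube_dome stands at the start (fixed; the wells' order along the rack differs from start to start). It marks that tube's place in the row. Origin at the centre of its underside; 50 x 50 x 24 mm.
- well_nub: The white square well of the full rack in which tube_nub stands at the start (fixed; the wells' order along the rack differs from start to start). It marks that tube's place in the row. Origin at the centre of its underside; 50 x 50 x 24 mm.
- well_tall: The white square well of the full rack in which tube_tall stands at the start (fixed; the wells' order along the rack differs from start to start). It marks that tube's place in the row. Origin at the centre of its underside; 50 x 50 x 24 mm.
There are look-alikes about, which are no part of the job. What is shaped like the tube_nub but turquoise is not meant.

How it is judged:
By the outcome, as a careful person would: the job done as asked, in the order asked, and still so for the second after the job is handed in, with the robot touching nothing.
It also fails if it takes over 104 s, if anything falls off the work surface, if the arm or the gripper's body presses on something with over 40 N, if the wrist force passes 120 N, or if a joint passes its speed limit or range.

### The arm

A 6-joint arm with a two-finger parallel gripper is mounted at the origin on the work surface. World frame = base frame: x ahead of the robot, y to its left, z up, the work surface at z = 0. Lengths are in m, angles in rad, forces in N, time in s.
With the tool pointing down it reaches from about 0.225 to 0.875 m from the base axis. Payload 3.4 kg.
Tool frame: the origin (TCP) lies between the finger pads; the fingertips stand 19 mm ahead of it and the grasp point (between the pads) is the TCP; z points along the fingers, y is the line along which they close (so a half turn about z gives the same grasp; the last joint's range is limited). The gripper opens to 85 mm and grips with 20 to 120 N. Pads are 22 mm wide; open, the fingers measure 114 mm over their backs; the gripper's body (76 mm by 85 mm) begins 54 mm behind the grasp point. The pads swing forward as they close: fully open they stand 13 mm farther back than shut.
Start: joints at [1.014, 0.276, 1.505, -0, 1.361, -0.121], TCP at [0.243, 0.521, 0.225] pointing down, gripper open.
Joint ranges: [-2.89, 2.89], [-0.75, 2.08], [0.22, 2.7], [-1.18, 4.32], [0.11, 2.71], [-2.7, 2.7]. Speed limits (rad/s): [2.57, 2.57, 3.14, 3.14, 3.14, 3.14].

### API

Orientations are given as a unit quaternion [w, x, y, z].
In Python, from rig import get_state, imaging, ticket gives the robot as it stands. The module is installed in compiled form; this text tells all that it offers.
- The arm moves only by the shell command python3 -m inch 'ROWS' [FORCE]. ROWS is JSON, a list of rows, each an object with "claw": the opening, from -1 (shut) to 1 (fully open); "travel": the shift along the world's x, y, z in units of 200 mm (1.0 is 200 mm), a list of three; "turn": the turn about the world's z in units of 180 degrees (1.0 is 180 degrees). A call has 1 to 5 rows; each row is the pose to reach, as a shift and turn from the pose commanded when the call began, turning the shorter way round; what a row does not reach only later rows make up. A row lasts 1/10 s, in which the tool goes at most 50 mm and 8.59 degrees, less where a joint would pass 70% of its speed; a pose out of reach is approached as far as the arm can. A call with a number of a shift or a turn outside -1 to 1 is refused whole. A call with a gripper value outside its range is refused whole. The fingers move at their own pace and stop on an object; FORCE is the grip in N (left out, the last holds). Time passes only in rows, so rows that repeat a pose let the fingers close. It gives the time, the measured TCP pose, the force, the opening and the grip force at its end, in the units of the state.
- get_state(): the state, without advancing time (a new reading comes with each control period).
- imaging.get_image(name): name is "scene" or "top" or "wrist"; returns the picture (480x640x3 uint8, red, green, blue); there is no depth.
- imaging.camera_params(name): a dict with "camera_matrix" (3x3 intrinsics, pixels), "cam_to_world" (4x4, takes a point from camera to world coordinates); the wrist camera has in their place "T_tool_cam" (4x4, takes a point from camera to tool coordinates, whose origin is the TCP and whose axes are the flange's). Camera axes: x right, y down, z forward; pixel columns grow to the right and rows downward; lengths in m; the calibration is good to about 2 mm. A picture is of the moment at which its call begins: read the wrist's pose just before it. camera_params takes no time and is no camera call.
- ticket.sign_off(): hands the job in; it is judged then, once.
The state is a dict: "clock": time; "qpos": joint angles; "qd": joint speeds; "effort": joint torques, N m; "position": TCP position; "ee_rot": TCP orientation; "contact_force": force on the tool from outside, world axes, zero at the start; "moment": the same for the moment, N m; "width": finger opening in m; "gripper_force": force on a finger pad.
Only numpy, scipy, OpenCV 4.12 (cv2) and the standard library are available. Lean on these libraries where they do the work, as an engineer would, in place of code of your own. Each camera call takes 0.05 s, during which the arm holds its last target. There are 200 camera calls.

## Working session

There is one attempt and no reset: what is moved stays moved. The work goes in short steps, Python scripts to look and compute and a shell command to move; the robot and the scene stay as the last step left them, time stands still between calls to the robot, and variables do not carry over. Pictures are saved under pics/ and viewed, at most 17 in all, crops included, and the job is handed in when it is done.

```bash
mkdir -p pics; python3 - <<'E'
from rig import get_state, imaging
import cv2, numpy as np
s=get_state(); print({k:np.round(v,3).tolist() for k,v in s.items()})
for n in ("top","scene"):
    cv2.imwrite(f"pics/{n}0.png",imaging.get_image(n)[:,:,::-1])
    p=imaging.camera_params(n); print(n,np.round(p["camera_matrix"],2).tolist(),np.round(p["cam_to_world"],4).tolist())
E
```

```text
{'clock': 0.0, 'qpos': [1.014, 0.277, 1.506, 0.0, 1.361, -0.121], 'qd': [0.0, -0.0, -0.0, -0.0, 0.0, -0.001], 'effort': [0.001, -41.678, -24.581, -0.0, 0.011, 0.0], 'position': [0.242, 0.521, 0.224], 'ee_rot': [-0.0, 0.216, 0.976, -0.001], 'contact_force': [-0.334, 0.018, -0.344], 'moment': [0.014, -0.011, 0.006], 'gripper_force': 0.0, 'width': 0.085}
top [[537.61, 0.0, 320.95], [0.0, 537.61, 246.4], [0.0, 0.0, 1.0]] [[-0.0063, -0.9743, 0.2252, 0.3243], [-1.0, 0.0057, -0.0033, 0.0027], [0.0019, -0.2252, -0.9743, 0.9655], [0.0, 0.0, 0.0, 1.0]]
scene [[489.81, 0.0, 326.84], [0.0, 489.81, 237.47], [0.0, 0.0, 1.0]] [[0.6648, 0.4451, -0.5999, 1.0087], [0.747, -0.3877, 0.54, -0.4484], [0.0078, -0.8072, -0.5903, 0.536], [0.0, 0.0, 0.0, 1.0]]
```

View pics/top0.png

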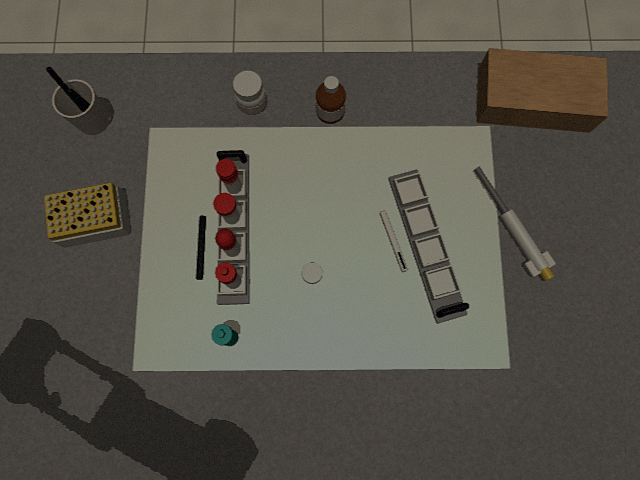

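View pics/scene0.png

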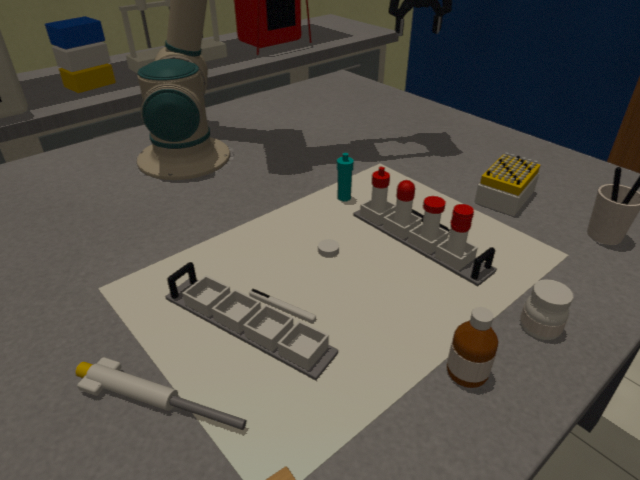

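The top view shows the full rack with its handle at the top (232,155). Counting from that handle the tubes are tall (227,170), flat (225,204), dome (226,239) and nub (226,272). The empty rack's handle is at the bottom (452,310), and its wells counted from it are at (441,282), (431,251), (421,220) and (410,189). The turquoise decoy is at (224,334).

```bash
cat > h.py <<'E'
from rig import get_state, imaging
import cv2, numpy as np
from scipy.optimize import least_squares
def cam(n):
    p=imaging.camera_params(n); return p["camera_matrix"],p["cam_to_world"]
def ray(n,uv,z):
    K,T=cam(n); d=T[:3,:3]@np.linalg.solve(K,[*uv,1.]); return T[:3,3]+d*(z-T[2,3])/d[2]
def proj(n,P):
    K,T=cam(n); q=(np.atleast_2d(P)-T[:3,3])@T[:3,:3]@K.T; return q[:,:2]/q[:,2:]
def rackpts(x,y,a,L):
    L=np.atleast_2d(L).astype(float); c,s=np.cos(a),np.sin(a)
    return np.c_[x+c*L[:,0]-s*L[:,1], y+s*L[:,0]+c*L[:,1], L[:,2]]
W=[[k,0,.032] for k in (.09,.03,-.03,-.09)]
E
python3 - <<'E'
from h import *
t=cv2.imread("pics/top0.png"); s=cv2.imread("pics/scene0.png")
for name,uv in (("empty",[(441,282),(431,251),(421,220),(410,189)]),):
    w=np.array([ray("top",u,.032) for u in uv]); print(w.round(3))
f=least_squares(lambda p:(proj("top",rackpts(*p,W))-np.array(uv)).ravel(),[.4,-.15,3.0]); e=f.x; print("empty",e,f.fun.round(1))
# full rack from caps: tall z98, flat 84 (+11)
caps=[ray("top",u,z+.011)for u,z in(((226,166),.098),((225,201),.084),((226,239),.085),((225,269),.102))]; print(np.round(caps,3))
c1=t[130:330,180:280]; c2=t[160:330,370:480]; c1=cv2.resize(c1,None,fx=2.9,fy=2.9,interpolation=2);
for P,sc in ((e,(370,160)),):
    pass
c2=cv2.resize(c2,(int(110*3.4),int(170*3.4)),interpolation=2)
L=[[k+dx*.022,dy*.022,.032] for k in(.09,.03,-.03,-.09) for dx in(-1,1) for dy in(-1,1)]+[[-.13,.029,0.004],[-.13,-.029,.004],[.142,0,.048]]
for q in proj("top",rackpts(*e,L)): cv2.circle(c2,tuple(int(v) for v in (q-[370,160])*3.4+1.7),2,(255,0,255),-1)
o=np.zeros((580,680,3),np.uint8); o[:c1.shape[0],:c1.shape[1]]=c1[:580]; o[:c2.shape[0],300:300+c2.shape[1]]=c2[:580]
cv2.imwrite("pics/c1.png",cv2.convertScaleAbs(o,alpha=1.5))
E
```

```text
[[ 0.475 -0.211  0.032]
 [ 0.531 -0.196  0.032]
 [ 0.588 -0.181  0.032]
 [ 0.647 -0.164  0.032]]
empty [ 0.56001462 -0.18797138  3.40632603] [ 0.5  0.9 -0.2 -0.3 -0.6 -0.6  0.3 -0. ]
[[0.663 0.16  0.109]
 [0.605 0.162 0.095]
 [0.539 0.158 0.096]
 [0.485 0.155 0.113]]
```

View pics/c1.png

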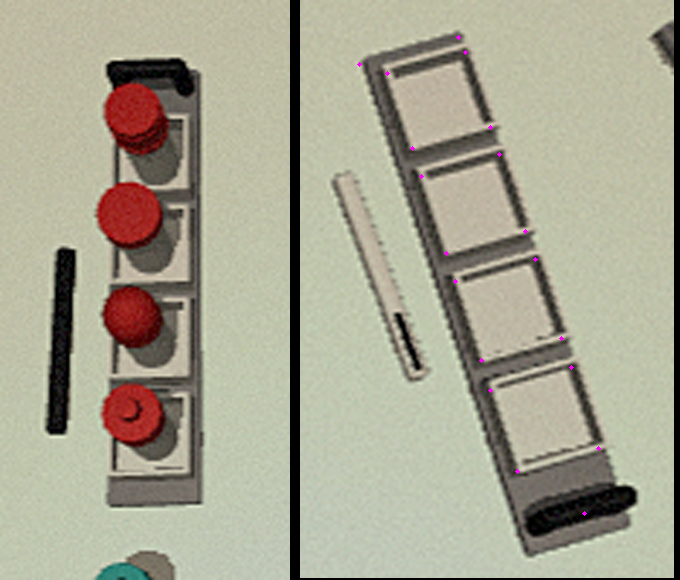

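The crop shows the four tubes in the left rack. On the empty rack the predicted inner rim corners (magenta) lie within about 1 px of the image. Next I'll go over the full rack for a wrist view.

```bash
python3 -m inch '[{"claw":1,"travel":[0.82,-0.9,0.3],"turn":0.139},{"claw":1,"travel":[0.82,-0.9,0.3],"turn":0.139},{"claw":1,"travel":[0.82,-0.9,0.3],"turn":0.139},{"claw":1,"travel":[0.82,-0.9,0.3],"turn":0.139},{"claw":1,"travel":[0.82,-0.9,0.3],"turn":0.139}]'
python3 -m inch '[{"claw":1,"travel":[0.82,-0.9,0.3],"turn":0},{"claw":1,"travel":[0.82,-0.9,0.3],"turn":0},{"claw":1,"travel":[0.82,-0.9,0.3],"turn":0},{"claw":1,"travel":[0.82,-0.9,0.3],"turn":0},{"claw":1,"travel":[0.82,-0.9,0.3],"turn":0}]'
python3 -m inch '[{"claw":0.6,"travel":[0,0,0],"turn":0},{"claw":0.6,"travel":[0,0,0],"turn":0},{"claw":0.6,"travel":[0,0,0],"turn":0},{"claw":0.6,"travel":[0,0,0],"turn":0}]'
cat >> h.py <<'E'
from scipy.spatial.transform import Rotation as R
def pose():
    s=get_state(); q=s["ee_rot"]; M=np.eye(4); M[:3,:3]=R.from_quat([q[1],q[2],q[3],q[0]]).as_matrix(); M[:3,3]=s["position"]; return M,s
def yaw(M): return np.degrees(np.arctan2(M[1,1],M[0,1]))
E
python3 - <<'E'
from h import *
M,s=pose(); print(M.round(4),yaw(M),s["clock"],s["width"],s["qpos"].round(2) if hasattr(s["qpos"],"round") else s["qpos"])
cv2.imwrite("pics/w1.png",imaging.get_image("wrist")[:,:,::-1]); np.save("w1.npy",M)
p=imaging.camera_params("wrist"); print(p)
to=lambda u:(u[0]/2.9+180-.33,u[1]/2.9+130-.33)
obs=np.array([to(u) for u in((192,475),(112,475),(189,113))])
f=least_squares(lambda p:(proj("top",rackpts(*p,[[-.115,-.025,.032],[-.115,.025,.032],[.115,-.025,.032]]))-obs).ravel(),[.57,.15,0.]); print("full",f.x,f.fun.round(1))
print(rackpts(*f.x,W).round(4))
for u,z in(((134,110),.109),((129,214),.095),((132,317),.095),((132,414),.099)): print(ray("top",to(u),z).round(4))
E
```

```text
clock: 0.6
position: [0.3998, 0.3481, 0.282]
ee_rot: [-0.0, -0.001, 1.0, -0.0]
contact_force: [0.8, 1.2, -0.2]
width: 0.0853
gripper_force: 0.0
clock: 1.1
position: [0.5635, 0.1685, 0.3419]
ee_rot: [-0.0, -0.0, 1.0, 0.0]
contact_force: [1.1, 0.4, 0.2]
width: 0.0853
gripper_force: 0.0
clock: 1.5
position: [0.5615, 0.1713, 0.3414]
ee_rot: [-0.001, -0.001, 1.0, 0.0]
contact_force: [-0.2, 0.4, 0.3]
width: 0.0683
gripper_force: 0.0
[[-1.000e+00 -2.700e-03 -1.100e-03  5.615e-01]
 [-2.700e-03  1.000e+00  3.000e-04  1.713e-01]
 [ 1.100e-03  3.000e-04 -1.000e+00  3.414e-01]
 [ 0.000e+00  0.000e+00  0.000e+00  1.000e+00]] 90.15284080560072 1.5 0.06828095415274169 [ 0.18  0.26  1.25  0.    1.64 -1.4 ]
{'camera_matrix': array([[343.86214888,   0.        , 323.83849174],
       [  0.        , 343.86214888, 237.84292126],
       [  0.        ,   0.        ,   1.        ]]), 'T_tool_cam': array([[-3.91024546e-05, -9.46392800e-01, -3.23018059e-01,
         8.36191914e-02],
       [ 9.99999829e-01,  1.51370641e-04, -5.64545937e-04,
         8.59925044e-04],
       [ 5.83177661e-04, -3.23018026e-01,  9.46392632e-01,
        -1.48810502e-01],
       [ 0.00000000e+00,  0.00000000e+00,  0.00000000e+00,
         1.00000000e+00]])}
full [0.57174671 0.15958395 0.03608029] [ 0.5 -0.7 -0.6  0.5  0.1  0.2]
[[0.6617 0.1628 0.032 ]
 [0.6017 0.1607 0.032 ]
 [0.5418 0.1585 0.032 ]
 [0.4818 0.1563 0.032 ]]
[0.6601 0.1599 0.109 ]
[0.6011 0.1632 0.095 ]
[0.5391 0.1594 0.095 ]
[0.4818 0.1567 0.099 ]
```

View pics/w1.png

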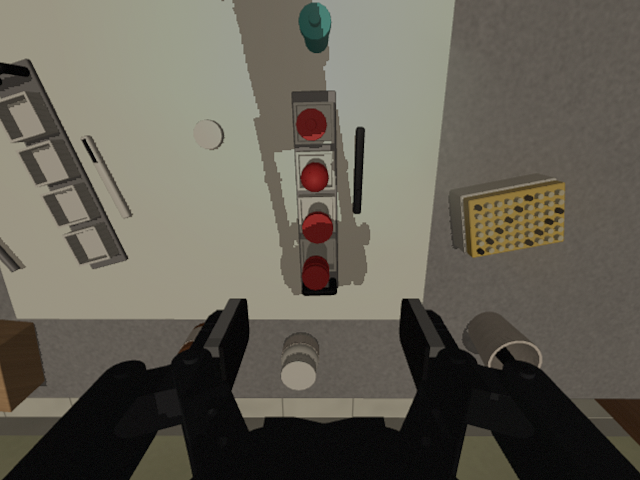

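The wrist view shows the caps at nub (311,124), dome (314,177), flat (318,228) and tall (315,272). The empty wells are at (22,117), (48,162), (71,207) and (91,244). I'll cross-check these against the top camera.

```bash
python3 - <<'E'
from h import *
M=np.load("w1.npy"); p=imaging.camera_params("wrist"); T=M@p["T_tool_cam"]; K=p["camera_matrix"]
def wr(u,z):
    d=T[:3,:3]@np.linalg.solve(K,[*u,1.]); return (T[:3,3]+d*(z-T[2,3])/d[2]).round(4)
for u,z in (((315,272),.109),((318,228),.095),((314,177),.093),((312,124),.099)): print(wr(u,z))
for u in((22,117),(48,162),(71,207),(91,244)): print(wr(u,.025))
print(rackpts(.56,-.188,3.4063,W).round(4))
E
```

```text
[0.6515 0.1616 0.109 ]
[0.6    0.1651 0.095 ]
[0.5392 0.1607 0.093 ]
[0.4812 0.159  0.099 ]
[ 0.4743 -0.2137  0.025 ]
[ 0.5308 -0.1949  0.025 ]
[ 0.592  -0.1787  0.025 ]
[ 0.6466 -0.1627  0.025 ]
[[ 0.4731 -0.2115  0.032 ]
 [ 0.531  -0.1958  0.032 ]
 [ 0.589  -0.1802  0.032 ]
 [ 0.6469 -0.1645  0.032 ]]
```

```bash
python3 -m inch '[{"claw":0.6,"travel":[0.49,-0.05,-0.9],"turn":0.011},{"claw":0.6,"travel":[0.49,-0.05,-0.9],"turn":0.011},{"claw":0.6,"travel":[0.49,-0.05,-0.9],"turn":0.011},{"claw":0.6,"travel":[0.49,-0.05,-0.9],"turn":0.011},{"claw":0.6,"travel":[0.49,-0.05,-0.9],"turn":0.011}]'
python3 -m inch '[{"claw":0.6,"travel":[0,0,0],"turn":0},{"claw":0.6,"travel":[0,0,0],"turn":0}]'
python3 - <<'E'
from h import *
cv2.imwrite("pics/w2.png",imaging.get_image("wrist")[:,:,::-1]); M,s=pose(); print(M[:3,3],yaw(M))
E
```

```text
clock: 2.05
position: [0.6584, 0.1603, 0.1544]
ee_rot: [-0.006, -0.018, 1.0, -0.001]
contact_force: [-0.8, 0.6, -0.0]
width: 0.0684
gripper_force: 0.0
clock: 2.25
position: [0.6608, 0.1612, 0.164]
ee_rot: [0.001, -0.018, 1.0, 0.0]
contact_force: [-0.5, -0.1, 0.9]
width: 0.0685
gripper_force: 0.0
[0.6610614  0.16113282 0.16477624] 92.08822099099272
```

View pics/w2.png

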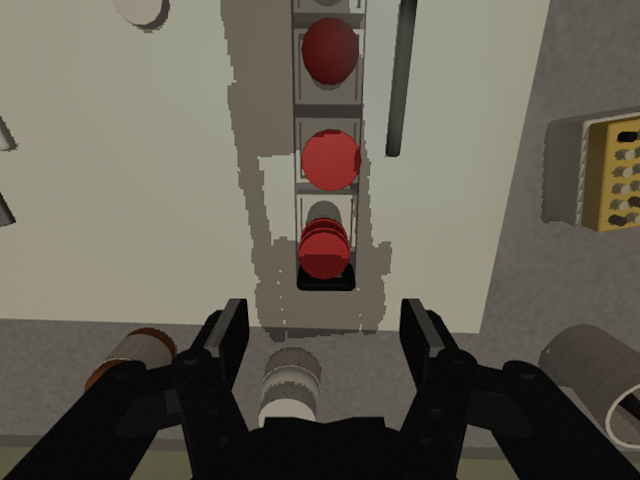

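The tall cap is at (325,255), centred between the fingers and within 2 mm in x. Descending to grip it.

```bash
python3 -m inch '[{"claw":0.6,"travel":[-0.01,0,-0.15],"turn":0},{"claw":0.6,"travel":[-0.01,0,-0.27],"turn":0},{"claw":0.6,"travel":[-0.01,0,-0.33],"turn":0},{"claw":0.6,"travel":[-0.01,0,-0.36],"turn":0},{"claw":0.6,"travel":[-0.01,0,-0.36],"turn":0}]' 30
python3 -m inch '[{"claw":-0.6,"travel":[0,0,0],"turn":0},{"claw":-0.6,"travel":[0,0,0],"turn":0},{"claw":-0.6,"travel":[0,0,0],"turn":0},{"claw":-0.6,"travel":[0,0,0],"turn":0},{"claw":-0.6,"travel":[0,0,0],"turn":0}]' 30
python3 -m inch '[{"claw":-0.6,"travel":[0,0,0],"turn":0},{"claw":-0.6,"travel":[0,0,0.05],"turn":0},{"claw":-0.6,"travel":[0,0,0.1],"turn":0},{"claw":-0.6,"travel":[0,0,0.2],"turn":0},{"claw":-0.6,"travel":[0,0,0.2],"turn":0}]' 30
```

```text
clock: 2.8
position: [0.6589, 0.1604, 0.0907]
ee_rot: [0.001, -0.018, 1.0, 0.0]
contact_force: [-0.1, -0.0, -0.4]
width: 0.0684
gripper_force: 0.0
clock: 3.3
position: [0.6596, 0.1604, 0.0912]
ee_rot: [0.001, -0.018, 1.0, 0.0]
contact_force: [-0.4, -0.4, 5.5]
width: 0.0315
gripper_force: 29.7
clock: 3.8
position: [0.6607, 0.1605, 0.133]
ee_rot: [0.003, -0.018, 1.0, 0.0]
contact_force: [-0.7, -0.2, -0.5]
width: 0.0315
gripper_force: 29.9
```

```bash
python3 -m inch '[{"claw":-0.6,"travel":[0,0,0.1],"turn":0},{"claw":-0.6,"travel":[0,0,0.2],"turn":0},{"claw":-0.6,"travel":[0,0,0.3],"turn":0},{"claw":-0.6,"travel":[0,0,0.4],"turn":0},{"claw":-0.6,"travel":[0,0,0.4],"turn":0}]' 30
python3 -m inch '[{"claw":-0.6,"travel":[-0.09,-0.18,0],"turn":0.015},{"claw":-0.6,"travel":[-0.18,-0.36,0],"turn":0.03},{"claw":-0.6,"travel":[-0.27,-0.54,0],"turn":0.045},{"claw":-0.6,"travel":[-0.36,-0.72,0],"turn":0.06},{"claw":-0.6,"travel":[-0.45,-0.9,0],"turn":0.073}]' 30
python3 -m inch '[{"claw":-0.6,"travel":[-0.1,-0.2,0],"turn":0},{"claw":-0.6,"travel":[-0.2,-0.4,0],"turn":0},{"claw":-0.6,"travel":[-0.3,-0.6,0],"turn":0},{"claw":-0.6,"travel":[-0.4,-0.8,0],"turn":0},{"claw":-0.6,"travel":[-0.48,-0.95,0],"turn":0}]' 30
python3 -m inch '[{"claw":-0.6,"travel":[0,0,-0.1],"turn":0},{"claw":-0.6,"travel":[0,0,-0.2],"turn":0},{"claw":-0.6,"travel":[0,0,-0.25],"turn":0},{"claw":-0.6,"travel":[0,0,-0.25],"turn":0},{"claw":-0.6,"travel":[0,0,-0.25],"turn":0}]' 30
python3 - <<'E'
from h import *
M,s=pose(); print(M[:3,3].round(4),yaw(M),s["clock"],s["width"]); print("to well1 units",((np.array([.4731,-.2120])-M[:2,3])/.2).round(3))
E
```

```text
clock: 4.3
position: [0.6603, 0.1604, 0.2125]
ee_rot: [0.003, -0.018, 1.0, 0.0]
contact_force: [-0.1, -0.3, -0.7]
width: 0.0313
gripper_force: 29.9
clock: 4.8
position: [0.567, -0.0209, 0.2081]
ee_rot: [-0.001, -0.133, 0.991, 0.0]
contact_force: [0.8, -0.3, -0.8]
width: 0.0317
gripper_force: 30.0
clock: 5.3
position: [0.4706, -0.2115, 0.2083]
ee_rot: [-0.001, -0.131, 0.991, 0.0]
contact_force: [0.8, -0.2, 0.8]
width: 0.0316
gripper_force: 30.0
clock: 5.8
position: [0.4728, -0.2096, 0.1596]
ee_rot: [-0.0, -0.132, 0.991, 0.0]
contact_force: [0.1, 0.1, -0.3]
width: 0.0313
gripper_force: 30.0
[ 0.4728 -0.2096  0.1596] 105.2018926460905 5.8 0.03134056115899164
to well1 units [ 0.001 -0.012]
```

```bash
python3 -m inch '[{"claw":-0.6,"travel":[0,-0.01,-0.08],"turn":0},{"claw":-0.6,"travel":[0,-0.01,-0.15],"turn":0},{"claw":-0.6,"travel":[0,-0.01,-0.18],"turn":0},{"claw":-0.6,"travel":[0,-0.01,-0.18],"turn":0},{"claw":-0.6,"travel":[0,-0.01,-0.18],"turn":0}]' 30
python3 - <<'E'
from h import *
M,s=pose(); print(M[:3,3])
a=cv2.cvtColor(imaging.get_image("scene"),4)[190:390,130:370]; b=cv2.cvtColor(imaging.get_image("wrist"),4)
cv2.imwrite("pics/p1.png",np.hstack([cv2.resize(a,(480,400),interpolation=2),cv2.resize(b[150:480,200:450],(303,400))]))
E
```

```text
clock: 6.3
position: [0.4733, -0.212, 0.1245]
ee_rot: [0.001, -0.132, 0.991, -0.0]
contact_force: [-0.6, 0.5, -0.7]
width: 0.0314
gripper_force: 30.0
[ 0.47331447 -0.21196093  0.12453453]
```

View pics/p1.png

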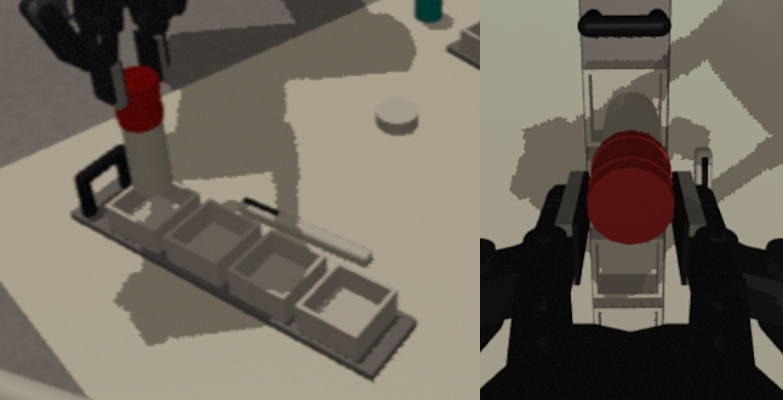

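The tall tube hangs upright above the handle-side well, lined up with it. Lowering.

```bash
python3 -m inch '[{"claw":-0.6,"travel":[0,0,-0.05],"turn":0},{"claw":-0.6,"travel":[0,0,-0.1],"turn":0},{"claw":-0.6,"travel":[0,0,-0.14],"turn":0},{"claw":-0.6,"travel":[0,0,-0.155],"turn":0},{"claw":-0.6,"travel":[0,0,-0.155],"turn":0}]' 30
python3 -m inch '[{"claw":-0.6,"travel":[0,0,0],"turn":0},{"claw":-0.6,"travel":[0,0,0],"turn":0}]' 30
```

```text
clock: 6.9
position: [0.4723, -0.2116, 0.092]
ee_rot: [-0.001, -0.132, 0.991, 0.001]
contact_force: [-0.1, 0.2, -0.2]
width: 0.0314
gripper_force: 30.1
clock: 7.1
position: [0.4729, -0.2119, 0.093]
ee_rot: [0.0, -0.132, 0.991, -0.0]
contact_force: [-0.1, 0.6, -0.0]
width: 0.0314
gripper_force: 30.1
```

```bash
python3 -m inch '[{"claw":-0.6,"travel":[0,0,-0.006],"turn":0},{"claw":-0.6,"travel":[0,0,-0.006],"turn":0},{"claw":0.2,"travel":[0,0,-0.006],"turn":0},{"claw":0.6,"travel":[0,0,-0.006],"turn":0},{"claw":0.6,"travel":[0,0,-0.006],"turn":0}]' 30
python3 -m inch '[{"claw":0.6,"travel":[0,0,0],"turn":0},{"claw":0.6,"travel":[0,0,0],"turn":0},{"claw":0.6,"travel":[0,0,0.1],"turn":0},{"claw":0.6,"travel":[0,0,0.25],"turn":0},{"claw":0.6,"travel":[0,0,0.45],"turn":0}]'
python3 -m inch '[{"claw":0.6,"travel":[0.08,0.22,0.1],"turn":-0.02},{"claw":0.6,"travel":[0.16,0.45,0.1],"turn":-0.04},{"claw":0.6,"travel":[0.24,0.67,0.1],"turn":-0.06},{"claw":0.6,"travel":[0.32,0.9,0.1],"turn":-0.073},{"claw":0.6,"travel":[0.32,0.9,0.1],"turn":-0.073}]'
python3 -m inch '[{"claw":0.6,"travel":[0.08,0.24,0],"turn":0},{"claw":0.6,"travel":[0.16,0.49,0],"turn":0},{"claw":0.6,"travel":[0.24,0.73,-0.1],"turn":0},{"claw":0.6,"travel":[0.32,0.98,-0.2],"turn":0},{"claw":0.6,"travel":[0.32,0.98,-0.2],"turn":0}]'
python3 -m inch '[{"claw":0.6,"travel":[0,0,0],"turn":0},{"claw":0.6,"travel":[0,0,0],"turn":0}]'
python3 - <<'E'
from h import *
M,s=pose(); print(M[:3,3],yaw(M)); print("to flat",((np.array([.601,.164,.088])-M[:3,3])/.2).round(3))
a=cv2.cvtColor(imaging.get_image("scene"),4)[190:390,130:370]; b=cv2.cvtColor(imaging.get_image("wrist"),4)
cv2.imwrite("pics/p2.png",np.hstack([cv2.resize(a,(480,400),interpolation=2),cv2.resize(b[150:480,200:450],(303,400))]))
E
```

```text
clock: 7.6
position: [0.4728, -0.2119, 0.0917]
ee_rot: [0.0, -0.132, 0.991, -0.0]
contact_force: [-0.0, -0.3, 0.9]
width: 0.0681
gripper_force: 0.0
clock: 8.1
position: [0.4715, -0.2111, 0.181]
ee_rot: [-0.002, -0.132, 0.991, 0.001]
contact_force: [1.0, -0.6, -0.5]
width: 0.0684
gripper_force: 0.0
clock: 8.6
position: [0.538, -0.0263, 0.2017]
ee_rot: [0.001, -0.021, 1.0, 0.002]
contact_force: [-0.1, 0.0, -0.3]
width: 0.0682
gripper_force: 0.0
clock: 9.1
position: [0.6005, 0.1676, 0.1591]
ee_rot: [-0.001, -0.019, 1.0, 0.001]
contact_force: [-0.5, -1.0, -0.0]
width: 0.0681
gripper_force: 0.0
clock: 9.3
position: [0.6005, 0.1628, 0.1616]
ee_rot: [-0.0, -0.018, 1.0, -0.001]
contact_force: [-0.1, -0.2, 0.4]
width: 0.0684
gripper_force: 0.0
[0.60046675 0.16279778 0.16163709] 92.02897433802842
to flat [ 0.003  0.006 -0.368]
```

View pics/p2.png

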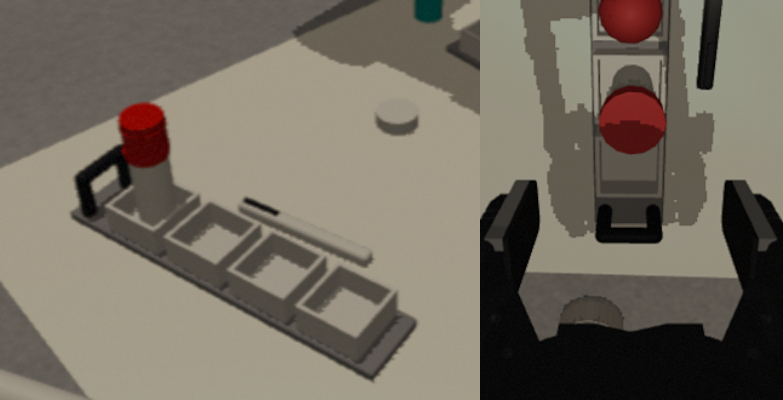

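The tall tube stands upright in its well, and the flat cap is centred between the fingers. Gripping the flat tube and carrying it to well 2.

```bash
python3 -m inch '[{"claw":0.6,"travel":[0,0.005,-0.15],"turn":0},{"claw":0.6,"travel":[0,0.005,-0.27],"turn":0},{"claw":0.6,"travel":[0,0.005,-0.34],"turn":0},{"claw":0.6,"travel":[0,0.005,-0.37],"turn":0},{"claw":0.6,"travel":[0,0.005,-0.37],"turn":0}]' 30
python3 -m inch '[{"claw":-0.6,"travel":[0,0,0],"turn":0},{"claw":-0.6,"travel":[0,0,0],"turn":0},{"claw":-0.6,"travel":[0,0,0],"turn":0},{"claw":-0.6,"travel":[0,0,0],"turn":0},{"claw":-0.6,"travel":[0,0,0],"turn":0}]' 30
python3 -m inch '[{"claw":-0.6,"travel":[0,0,0.05],"turn":0},{"claw":-0.6,"travel":[0,0,0.15],"turn":0},{"claw":-0.6,"travel":[0,0,0.3],"turn":0},{"claw":-0.6,"travel":[0,0,0.45],"turn":0},{"claw":-0.6,"travel":[0,0,0.6],"turn":0}]' 30
python3 -m inch '[{"claw":-0.6,"travel":[-0.03,-0.18,0],"turn":0.015},{"claw":-0.6,"travel":[-0.07,-0.36,0],"turn":0.03},{"claw":-0.6,"travel":[-0.11,-0.54,0],"turn":0.045},{"claw":-0.6,"travel":[-0.14,-0.72,0],"turn":0.06},{"claw":-0.6,"travel":[-0.17,-0.9,0],"turn":0.073}]' 30
python3 -m inch '[{"claw":-0.6,"travel":[-0.04,-0.2,0],"turn":0},{"claw":-0.6,"travel":[-0.08,-0.4,0],"turn":0},{"claw":-0.6,"travel":[-0.12,-0.6,0],"turn":0},{"claw":-0.6,"travel":[-0.15,-0.8,0],"turn":0},{"claw":-0.6,"travel":[-0.18,-0.9,0],"turn":0}]' 30
python3 -m inch '[{"claw":-0.6,"travel":[0,0,-0.1],"turn":0},{"claw":-0.6,"travel":[0,0,-0.2],"turn":0},{"claw":-0.6,"travel":[0,0,-0.25],"turn":0},{"claw":-0.6,"travel":[0,0,-0.25],"turn":0},{"claw":-0.6,"travel":[0,0,-0.25],"turn":0}]' 30
python3 - <<'E'
from h import *
M,s=pose(); print(M[:3,3].round(4),yaw(M),s["width"]); print("to well2",((np.array([.531,-.1960,.0885])-M[:3,3])/.2).round(3))
a=cv2.cvtColor(imaging.get_image("scene"),4)[190:390,130:370]; b=cv2.cvtColor(imaging.get_image("wrist"),4)
cv2.imwrite("pics/p3.png",np.hstack([cv2.resize(a,(480,400),interpolation=2),cv2.resize(b[150:480,200:450],(303,400))]))
E
```

```text
clock: 9.9
position: [0.6004, 0.1639, 0.0876]
ee_rot: [-0.0, -0.017, 1.0, -0.0]
contact_force: [-0.4, 0.6, -0.6]
width: 0.0682
gripper_force: 0.0
clock: 10.4
position: [0.6017, 0.1648, 0.0892]
ee_rot: [0.001, -0.018, 1.0, -0.0]
contact_force: [-0.6, -2.0, 5.5]
width: 0.0171
gripper_force: 2.8
clock: 10.9
position: [0.6004, 0.1655, 0.2092]
ee_rot: [0.0, -0.018, 1.0, 0.0]
contact_force: [0.4, 0.4, -0.2]
width: 0.0169
gripper_force: 0.0
clock: 11.4
position: [0.5662, -0.0157, 0.2083]
ee_rot: [0.0, -0.133, 0.991, 0.0]
contact_force: [1.6, -0.2, -0.3]
width: 0.017
gripper_force: 0.0
clock: 11.9
position: [0.5304, -0.1978, 0.2082]
ee_rot: [0.0, -0.131, 0.991, -0.001]
contact_force: [-0.8, 0.3, -0.4]
width: 0.0172
gripper_force: 0.0
clock: 12.4
position: [0.5312, -0.1947, 0.1582]
ee_rot: [0.0, -0.132, 0.991, -0.0]
contact_force: [0.6, -0.1, -0.4]
width: 0.0167
gripper_force: 0.0
[ 0.5312 -0.1947  0.1582] 105.1999945130444 0.016742768757254556
to well2 [-0.001 -0.007 -0.349]
```

View pics/p3.png

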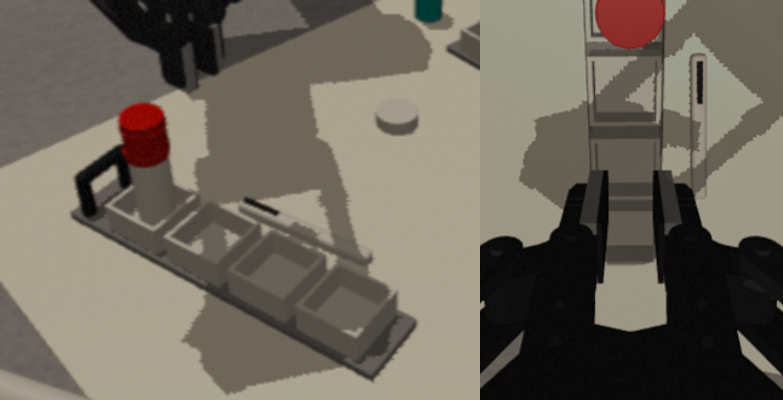

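The gripper came away empty: the flat tube was not held. I'll look at the full rack.

```bash
python3 - <<'E'
from h import *
a=cv2.cvtColor(imaging.get_image("scene"),4)[140:290,340:510]; b=cv2.cvtColor(imaging.get_image("top"),4)[140:310,180:300]
cv2.imwrite("pics/f1.png",np.hstack([cv2.resize(a,(453,400),interpolation=2),cv2.resize(b,(282,400),interpolation=2)]))
E
```

```text
(no output)
```

View pics/f1.png

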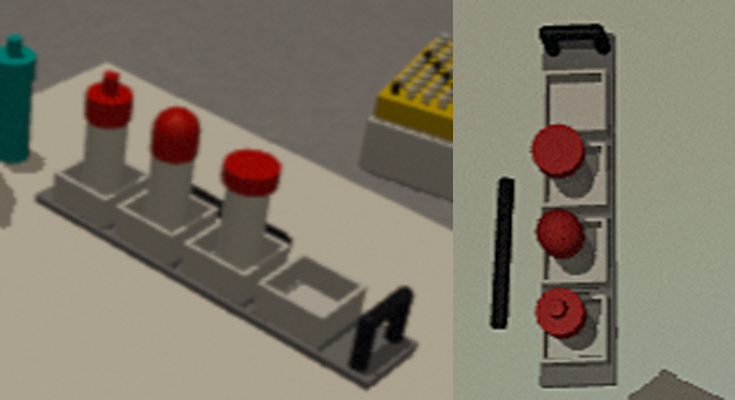

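The flat tube still stands upright in its well. The pads, which sit farther back when open, slid off the thin cap, so I'll grip about 10 mm lower.

```bash
python3 -m inch '[{"claw":0.6,"travel":[0.04,0.22,0.2],"turn":-0.02},{"claw":0.6,"travel":[0.08,0.45,0.2],"turn":-0.04},{"claw":0.6,"travel":[0.13,0.67,0.2],"turn":-0.06},{"claw":0.6,"travel":[0.17,0.9,0.2],"turn":-0.073},{"claw":0.6,"travel":[0.17,0.9,0.2],"turn":-0.073}]'
python3 -m inch '[{"claw":0.6,"travel":[0.04,0.22,0],"turn":0},{"claw":0.6,"travel":[0.08,0.45,0],"turn":0},{"claw":0.6,"travel":[0.13,0.67,-0.1],"turn":0},{"claw":0.6,"travel":[0.18,0.895,-0.18],"turn":0},{"claw":0.6,"travel":[0.18,0.895,-0.18],"turn":0}]'
python3 -m inch '[{"claw":0.6,"travel":[0,0,0],"turn":0},{"claw":0.6,"travel":[0,0,0],"turn":0}]'
cat >> h.py <<'E'
def caps(z):
    M,s=pose(); im=cv2.cvtColor(imaging.get_image("wrist"),4); p=imaging.camera_params("wrist"); T=M@p["T_tool_cam"]
    b,g,r=cv2.split(im.astype(int)); m=((r>90)&(g<.45*r)&(b<.45*r)).astype(np.uint8)
    n,_,st,c=cv2.connectedComponentsWithStats(m)
    print("tcp",M[:3,3].round(4),"yaw",round(yaw(M),2))
    for i in range(1,n):
        if st[i,4]>300:
            d=T[:3,:3]@np.linalg.solve(p["camera_matrix"],[*c[i],1.]); q=(T[:3,3]+d*(z-T[2,3])/d[2]); print(c[i].round(),st[i],q.round(4),"shift",((q-M[:3,3])/.2).round(3))
E
python3 -c "from h import *; caps(.091)"
```

```text
clock: 13.1
position: [0.5654, -0.0091, 0.1985]
ee_rot: [0.001, -0.021, 1.0, 0.002]
contact_force: [-0.6, -0.8, 0.2]
width: 0.0684
gripper_force: 0.0
clock: 13.6
position: [0.6003, 0.1688, 0.1593]
ee_rot: [-0.001, -0.02, 1.0, 0.001]
contact_force: [-1.1, -1.3, -0.3]
width: 0.0685
gripper_force: 0.0
clock: 13.8
position: [0.6009, 0.1629, 0.1622]
ee_rot: [0.0, -0.017, 1.0, -0.0]
contact_force: [-1.0, -1.0, -0.4]
width: 0.0682
gripper_force: 0.0
tcp [0.6009 0.1629 0.1622] yaw 92.0
[323. 161.] [ 300  143   47   39 1374] [0.5416 0.1611 0.091 ] shift [-0.296 -0.009 -0.356]
[325. 241.] [ 298  225   55   34 1233] [0.5946 0.1642 0.091 ] shift [-0.032  0.006 -0.356]
```

```bash
python3 -m inch '[{"claw":0.6,"travel":[-0.005,0.006,-0.15],"turn":0},{"claw":0.6,"travel":[-0.005,0.006,-0.27],"turn":0},{"claw":0.6,"travel":[-0.005,0.006,-0.36],"turn":0},{"claw":0.6,"travel":[-0.005,0.006,-0.42],"turn":0},{"claw":0.6,"travel":[-0.005,0.006,-0.42],"turn":0}]' 30
python3 -m inch '[{"claw":-0.1,"travel":[0,0,0],"turn":0},{"claw":-0.4,"travel":[0,0,0],"turn":0},{"claw":-0.6,"travel":[0,0,0],"turn":0},{"claw":-0.6,"travel":[0,0,0],"turn":0},{"claw":-0.6,"travel":[0,0,0],"turn":0}]' 30
```

```text
clock: 14.35
position: [0.5988, 0.164, 0.0765]
ee_rot: [-0.001, -0.017, 1.0, -0.0]
contact_force: [-0.5, 0.1, 0.5]
width: 0.0684
gripper_force: 0.0
clock: 14.85
position: [0.6008, 0.1653, 0.0791]
ee_rot: [0.002, -0.018, 1.0, -0.0]
contact_force: [-0.6, -0.4, 6.5]
width: 0.0363
gripper_force: 30.2
```

```bash
python3 -m inch '[{"claw":-0.6,"travel":[0,0,0.04],"turn":0},{"claw":-0.6,"travel":[0,0,0.12],"turn":0},{"claw":-0.6,"travel":[0,0,0.25],"turn":0},{"claw":-0.6,"travel":[0,0,0.4],"turn":0},{"claw":-0.6,"travel":[0,0,0.55],"turn":0}]' 30
python3 -m inch '[{"claw":-0.6,"travel":[0,0,0.05],"turn":0},{"claw":-0.6,"travel":[0,0,0.05],"turn":0}]' 30
python3 - <<'E'
from h import *
M,s=pose(); print(M[:3,3].round(4),yaw(M),s["width"])
a=cv2.cvtColor(imaging.get_image("scene"),4)[100:290,340:510]; b=cv2.cvtColor(imaging.get_image("wrist"),4)
cv2.imwrite("pics/f2.png",np.hstack([cv2.resize(a,(400,447),interpolation=2),cv2.resize(b[150:480,200:450],(339,447))]))
E
```

```text
clock: 15.35
position: [0.599, 0.1657, 0.1885]
ee_rot: [-0.001, -0.018, 1.0, 0.0]
contact_force: [0.8, 0.4, -0.8]
width: 0.0361
gripper_force: 30.1
clock: 15.55
position: [0.6004, 0.1657, 0.1991]
ee_rot: [0.002, -0.018, 1.0, 0.0]
contact_force: [-0.6, 0.5, -1.1]
width: 0.0364
gripper_force: 30.1
[0.6004 0.1657 0.1991] 92.03786579323081 0.036355601004661404
```

View pics/f2.png

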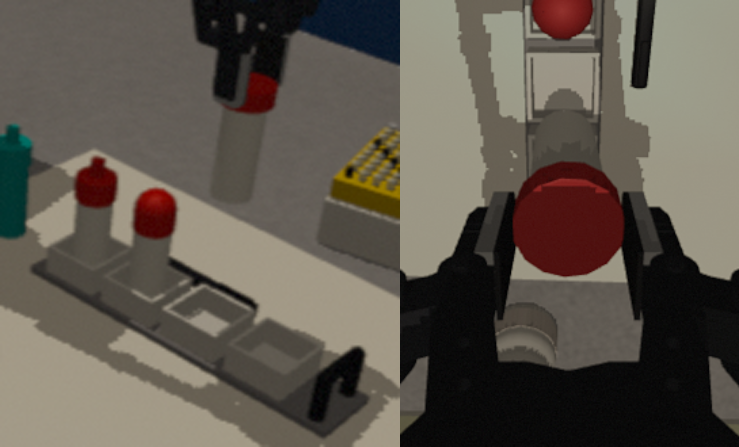

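The flat tube is held by its cap and hangs roughly upright. Carrying it to hover over well 2.

```bash
python3 -m inch '[{"claw":-0.6,"travel":[-0.03,-0.18,0],"turn":0.015},{"claw":-0.6,"travel":[-0.07,-0.36,0],"turn":0.03},{"claw":-0.6,"travel":[-0.11,-0.54,0],"turn":0.045},{"claw":-0.6,"travel":[-0.14,-0.72,0],"turn":0.06},{"claw":-0.6,"travel":[-0.17,-0.9,0],"turn":0.073}]' 30
python3 -m inch '[{"claw":-0.6,"travel":[-0.04,-0.2,0],"turn":0},{"claw":-0.6,"travel":[-0.08,-0.4,0],"turn":0},{"claw":-0.6,"travel":[-0.12,-0.6,0],"turn":0},{"claw":-0.6,"travel":[-0.15,-0.8,0],"turn":0},{"claw":-0.6,"travel":[-0.177,-0.91,0],"turn":0}]' 30
python3 -m inch '[{"claw":-0.6,"travel":[0,0,-0.1],"turn":0},{"claw":-0.6,"travel":[0,0,-0.2],"turn":0},{"claw":-0.6,"travel":[0,0,-0.3],"turn":0},{"claw":-0.6,"travel":[0,0,-0.38],"turn":0},{"claw":-0.6,"travel":[0,0,-0.38],"turn":0}]' 30
python3 - <<'E'
from h import *
M,s=pose(); print(M[:3,3].round(4),yaw(M),s["width"]); print("to well2",((np.array([.531,-.1960,.079])-M[:3,3])/.2).round(3))
a=cv2.cvtColor(imaging.get_image("scene"),4)[190:390,130:370]; b=cv2.cvtColor(imaging.get_image("wrist"),4)
cv2.imwrite("pics/p4.png",np.hstack([cv2.resize(a,(480,400),interpolation=2),cv2.resize(b[150:480,200:450],(303,400))]))
E
```

```text
clock: 16.15
position: [0.5639, -0.0156, 0.1952]
ee_rot: [-0.002, -0.133, 0.991, 0.001]
contact_force: [0.2, 0.1, -0.1]
width: 0.0364
gripper_force: 30.1
clock: 16.65
position: [0.5287, -0.1991, 0.1952]
ee_rot: [-0.002, -0.131, 0.991, 0.001]
contact_force: [1.0, 0.0, -0.5]
width: 0.0363
gripper_force: 30.2
clock: 17.15
position: [0.5271, -0.1951, 0.1172]
ee_rot: [-0.004, -0.132, 0.991, 0.003]
contact_force: [-0.5, 0.2, -0.8]
width: 0.0361
gripper_force: 30.2
[ 0.5271 -0.1951  0.1172] 105.15659228625684 0.036067351984086435
to well2 [ 0.019 -0.005 -0.191]
```

View pics/p4.png

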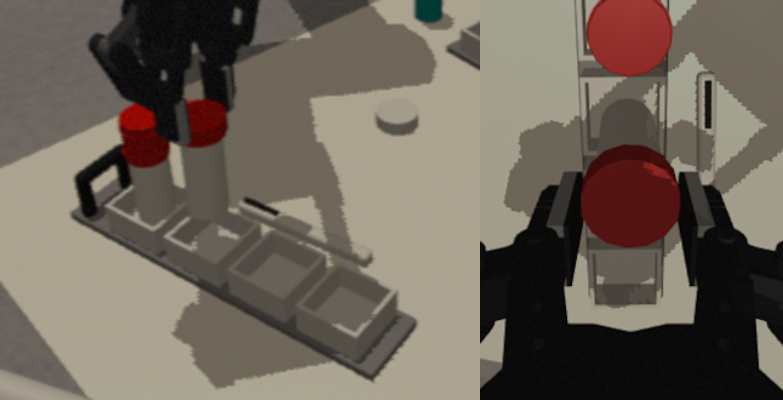

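The flat tube is upright above well 2, next to the tall one. Lowering and releasing.

```bash
python3 -m inch '[{"claw":-0.6,"travel":[0.005,0,-0.05],"turn":0},{"claw":-0.6,"travel":[0.01,0,-0.1],"turn":0},{"claw":-0.6,"travel":[0.01,0,-0.15],"turn":0},{"claw":-0.6,"travel":[0.01,0,-0.18],"turn":0},{"claw":-0.6,"travel":[0.01,0,-0.19],"turn":0}]' 30
python3 -m inch '[{"claw":-0.6,"travel":[0,0,0],"turn":0},{"claw":-0.6,"travel":[0,0,0],"turn":0}]' 30
```

```text
clock: 17.75
position: [0.5316, -0.1962, 0.0825]
ee_rot: [-0.001, -0.132, 0.991, 0.001]
contact_force: [0.1, 0.1, -0.2]
width: 0.0361
gripper_force: 30.2
clock: 17.95
position: [0.5325, -0.1967, 0.0838]
ee_rot: [0.0, -0.132, 0.991, -0.0]
contact_force: [-0.3, 0.7, -0.3]
width: 0.0357
gripper_force: 30.2
```

```bash
python3 -m inch '[{"claw":-0.6,"travel":[-0.005,0,-0.015],"turn":0},{"claw":-0.6,"travel":[-0.005,0,-0.025],"turn":0},{"claw":-0.6,"travel":[-0.005,0,-0.025],"turn":0},{"claw":0.2,"travel":[-0.005,0,-0.025],"turn":0},{"claw":0.6,"travel":[-0.005,0,-0.025],"turn":0}]' 30
python3 -m inch '[{"claw":0.6,"travel":[0,0,0],"turn":0},{"claw":0.6,"travel":[0,0,0],"turn":0},{"claw":0.6,"travel":[0,0,0.1],"turn":0},{"claw":0.6,"travel":[0,0,0.3],"turn":0},{"claw":0.6,"travel":[0,0,0.55],"turn":0}]'
python3 -m inch '[{"claw":0.6,"travel":[0,0.22,0.1],"turn":-0.02},{"claw":0.6,"travel":[0,0.45,0.1],"turn":-0.04},{"claw":0.6,"travel":[0.02,0.67,0.1],"turn":-0.06},{"claw":0.6,"travel":[0.02,0.9,0.1],"turn":-0.073},{"claw":0.6,"travel":[0.02,0.9,0.1],"turn":-0.073}]'
python3 -m inch '[{"claw":0.6,"travel":[0.01,0.22,0],"turn":0},{"claw":0.6,"travel":[0.02,0.45,0],"turn":0},{"claw":0.6,"travel":[0.02,0.67,-0.1],"turn":0},{"claw":0.6,"travel":[0.02,0.89,-0.18],"turn":0},{"claw":0.6,"travel":[0.02,0.89,-0.18],"turn":0}]'
python3 -m inch '[{"claw":0.6,"travel":[0,0,0],"turn":0},{"claw":0.6,"travel":[0,0,0],"turn":0}]'
python3 - <<'E'
from h import *
caps(.093); M,s=pose(); print("to dome",((np.array([.5395,.160,.083])-M[:3,3])/.2).round(3))
a=cv2.cvtColor(imaging.get_image("scene"),4)[190:390,130:370]; b=cv2.cvtColor(imaging.get_image("wrist"),4)
cv2.imwrite("pics/p5.png",np.hstack([cv2.resize(a,(480,400),interpolation=2),cv2.resize(b[150:480,200:450],(303,400))]))
E
```

```text
clock: 18.45
position: [0.5312, -0.1966, 0.0785]
ee_rot: [-0.0, -0.132, 0.991, 0.0]
contact_force: [-0.2, 1.0, -0.6]
width: 0.0643
gripper_force: 0.0
clock: 18.95
position: [0.5298, -0.1959, 0.1877]
ee_rot: [-0.002, -0.132, 0.991, 0.002]
contact_force: [1.1, -0.8, -0.2]
width: 0.0682
gripper_force: 0.0
clock: 19.45
position: [0.5345, -0.0113, 0.2087]
ee_rot: [-0.0, -0.02, 1.0, 0.002]
contact_force: [-0.1, -0.6, 0.1]
width: 0.0681
gripper_force: 0.0
clock: 19.95
position: [0.5375, 0.1654, 0.17]
ee_rot: [-0.002, -0.02, 1.0, 0.001]
contact_force: [-0.1, -0.8, -0.6]
width: 0.0686
gripper_force: 0.0
clock: 20.15
position: [0.5398, 0.1602, 0.1728]
ee_rot: [0.0, -0.017, 1.0, -0.0]
contact_force: [0.3, -0.6, 0.1]
width: 0.0687
gripper_force: 0.0
tcp [0.5398 0.1602 0.1728] yaw 92.0
[324. 168.] [ 297  149   52   39 1478] [0.4858 0.1588 0.093 ] shift [-0.27  -0.007 -0.399]
[324. 242.] [304 229  40  25 752] [0.5372 0.1608 0.093 ] shift [-0.013  0.003 -0.399]
to dome [-0.002 -0.    -0.45 ]
```

View pics/p5.png

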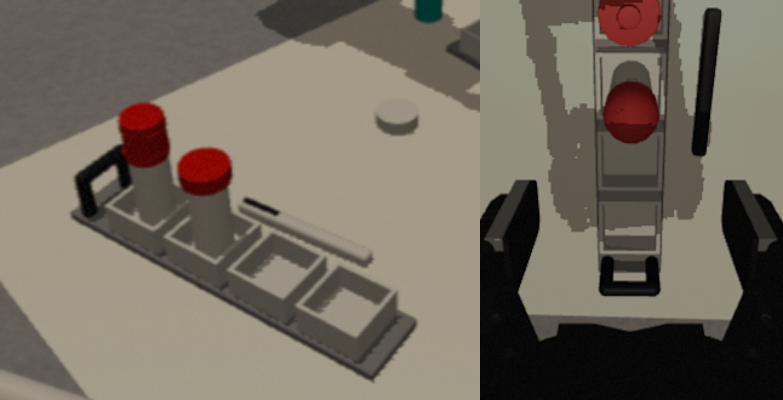

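Tall and flat both stand in their wells. Next is the dome.

```bash
python3 -m inch '[{"claw":0.6,"travel":[-0.004,0,-0.15],"turn":0},{"claw":0.6,"travel":[-0.004,0,-0.3],"turn":0},{"claw":0.6,"travel":[-0.004,0,-0.4],"turn":0},{"claw":0.6,"travel":[-0.004,0,-0.455],"turn":0},{"claw":0.6,"travel":[-0.004,0,-0.455],"turn":0}]' 30
python3 -m inch '[{"claw":-0.1,"travel":[0,0,0],"turn":0},{"claw":-0.4,"travel":[0,0,0],"turn":0},{"claw":-0.6,"travel":[0,0,0],"turn":0},{"claw":-0.6,"travel":[0,0,0],"turn":0},{"claw":-0.6,"travel":[0,0,0],"turn":0}]' 30
python3 -m inch '[{"claw":-0.6,"travel":[0,0,0.04],"turn":0},{"claw":-0.6,"travel":[0,0,0.12],"turn":0},{"claw":-0.6,"travel":[0,0,0.25],"turn":0},{"claw":-0.6,"travel":[0,0,0.4],"turn":0},{"claw":-0.6,"travel":[0,0,0.6],"turn":0}]' 30
python3 -m inch '[{"claw":-0.6,"travel":[0.02,-0.17,0],"turn":0.015},{"claw":-0.6,"travel":[0.05,-0.34,0],"turn":0.03},{"claw":-0.6,"travel":[0.08,-0.51,0],"turn":0.045},{"claw":-0.6,"travel":[0.1,-0.68,0],"turn":0.06},{"claw":-0.6,"travel":[0.13,-0.85,0],"turn":0.073}]' 30
python3 -m inch '[{"claw":-0.6,"travel":[0.02,-0.17,0],"turn":0},{"claw":-0.6,"travel":[0.05,-0.34,0],"turn":0},{"claw":-0.6,"travel":[0.08,-0.51,0],"turn":0},{"claw":-0.6,"travel":[0.1,-0.68,0],"turn":0},{"claw":-0.6,"travel":[0.12,-0.85,0],"turn":0}]' 30
python3 -m inch '[{"claw":-0.6,"travel":[0,0,-0.1],"turn":0},{"claw":-0.6,"travel":[0,0,-0.2],"turn":0},{"claw":-0.6,"travel":[0,0,-0.3],"turn":0},{"claw":-0.6,"travel":[0,0,-0.38],"turn":0},{"claw":-0.6,"travel":[0,0,-0.38],"turn":0}]' 30
python3 -m inch '[{"claw":-0.6,"travel":[0,0,0],"turn":0},{"claw":-0.6,"travel":[0,0,0],"turn":0}]' 30
python3 - <<'E'
from h import *
M,s=pose(); print(M[:3,3].round(4),yaw(M),s["width"]); print("to well3",((np.array([.589,-.180,.083])-M[:3,3])/.2).round(3))
a=cv2.cvtColor(imaging.get_image("scene"),4)[190:390,130:370]; b=cv2.cvtColor(imaging.get_image("wrist"),4)
cv2.imwrite("pics/p6.png",np.hstack([cv2.resize(a,(480,400),interpolation=2),cv2.resize(b[150:480,200:450],(303,400))]))
E
```

```text
clock: 20.8
position: [0.5378, 0.1605, 0.0805]
ee_rot: [-0.001, -0.017, 1.0, -0.0]
contact_force: [0.6, -1.1, -0.3]
width: 0.0683
gripper_force: 0.0
clock: 21.3
position: [0.5397, 0.1615, 0.0831]
ee_rot: [0.002, -0.018, 1.0, 0.0]
contact_force: [0.3, -0.3, 6.3]
width: 0.031
gripper_force: 29.8
clock: 21.8
position: [0.5369, 0.1613, 0.2014]
ee_rot: [-0.002, -0.018, 1.0, -0.0]
contact_force: [0.6, 0.8, 0.4]
width: 0.0309
gripper_force: 29.9
clock: 22.3
position: [0.564, -0.0096, 0.2018]
ee_rot: [-0.0, -0.133, 0.991, 0.0]
contact_force: [0.1, -0.3, -0.3]
width: 0.031
gripper_force: 29.9
clock: 22.8
position: [0.5882, -0.1797, 0.2016]
ee_rot: [-0.0, -0.132, 0.991, 0.0]
contact_force: [0.4, 0.4, -0.1]
width: 0.0305
gripper_force: 29.9
clock: 23.3
position: [0.5864, -0.1776, 0.1231]
ee_rot: [-0.003, -0.132, 0.991, 0.002]
contact_force: [0.1, -0.5, -1.1]
width: 0.0307
gripper_force: 30.0
clock: 23.5
position: [0.5892, -0.1788, 0.1268]
ee_rot: [0.001, -0.132, 0.991, -0.0]
contact_force: [-0.3, 0.0, -0.3]
width: 0.0307
gripper_force: 30.0
[ 0.5892 -0.1788  0.1268] 105.178100127958 0.030664175377831795
to well3 [-0.001 -0.006 -0.219]
```

View pics/p6.png

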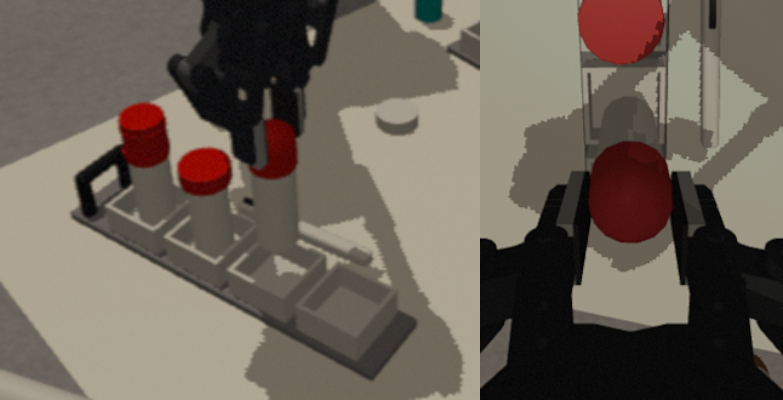

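The dome is upright over well 3. Lowering and releasing it, then going to the nub.

```bash
python3 -m inch '[{"claw":-0.6,"travel":[0,-0.006,-0.06],"turn":0},{"claw":-0.6,"travel":[0,-0.006,-0.12],"turn":0},{"claw":-0.6,"travel":[0,-0.006,-0.17],"turn":0},{"claw":-0.6,"travel":[0,-0.006,-0.2],"turn":0},{"claw":-0.6,"travel":[0,-0.006,-0.215],"turn":0}]' 30
python3 -m inch '[{"claw":-0.6,"travel":[0,0,0],"turn":0},{"claw":-0.6,"travel":[0,0,-0.004],"turn":0},{"claw":-0.6,"travel":[0,0,-0.004],"turn":0},{"claw":0.2,"travel":[0,0,-0.004],"turn":0},{"claw":0.6,"travel":[0,0,-0.004],"turn":0}]' 30
python3 -m inch '[{"claw":0.6,"travel":[0,0,0],"turn":0},{"claw":0.6,"travel":[0,0,0],"turn":0},{"claw":0.6,"travel":[0,0,0.1],"turn":0},{"claw":0.6,"travel":[0,0,0.3],"turn":0},{"claw":0.6,"travel":[0,0,0.55],"turn":0}]'
python3 -m inch '[{"claw":0.6,"travel":[-0.05,0.2,0.1],"turn":-0.02},{"claw":0.6,"travel":[-0.1,0.4,0.1],"turn":-0.04},{"claw":0.6,"travel":[-0.16,0.6,0.1],"turn":-0.06},{"claw":0.6,"travel":[-0.22,0.8,0.1],"turn":-0.073},{"claw":0.6,"travel":[-0.27,0.85,0.1],"turn":-0.073}]'
python3 -m inch '[{"claw":0.6,"travel":[-0.06,0.2,0],"turn":0},{"claw":0.6,"travel":[-0.12,0.4,0],"turn":0},{"claw":0.6,"travel":[-0.18,0.6,-0.08],"turn":0},{"claw":0.6,"travel":[-0.24,0.8,-0.14],"turn":0},{"claw":0.6,"travel":[-0.27,0.84,-0.14],"turn":0}]'
python3 -m inch '[{"claw":0.6,"travel":[0,0,0],"turn":0},{"claw":0.6,"travel":[0,0,0],"turn":0}]'
python3 - <<'E'
from h import *
caps(.099); M,s=pose(); print("to nub",((np.array([.4815,.1575,.083])-M[:3,3])/.2).round(3))
a=cv2.cvtColor(imaging.get_image("scene"),4)[190:390,130:370]; b=cv2.cvtColor(imaging.get_image("wrist"),4)
cv2.imwrite("pics/p7.png",np.hstack([cv2.resize(a,(480,400),interpolation=2),cv2.resize(b[150:480,200:450],(303,400))]))
E
```

```text
clock: 24.1
position: [0.5887, -0.1797, 0.083]
ee_rot: [0.0, -0.132, 0.991, 0.0]
contact_force: [-2.6, 1.6, 17.4]
width: 0.0309
gripper_force: 31.6
clock: 24.6
position: [0.5885, -0.1798, 0.0816]
ee_rot: [0.0, -0.132, 0.991, -0.0]
contact_force: [-0.4, -0.4, 0.5]
width: 0.0591
gripper_force: 0.0
clock: 25.1
position: [0.587, -0.1792, 0.1905]
ee_rot: [-0.002, -0.132, 0.991, 0.002]
contact_force: [0.6, -0.8, 0.6]
width: 0.0683
gripper_force: 0.0
clock: 25.6
position: [0.5331, -0.0063, 0.2117]
ee_rot: [-0.0, -0.019, 1.0, 0.001]
contact_force: [-0.1, -0.7, 0.7]
width: 0.0685
gripper_force: 0.0
clock: 26.1
position: [0.4781, 0.1608, 0.1821]
ee_rot: [-0.002, -0.02, 1.0, 0.0]
contact_force: [-0.1, -0.7, -0.1]
width: 0.0686
gripper_force: 0.0
clock: 26.3
position: [0.4814, 0.1572, 0.1842]
ee_rot: [0.001, -0.018, 1.0, -0.001]
contact_force: [0.3, 0.3, -0.3]
width: 0.068
gripper_force: 0.0
tcp [0.4814 0.1572 0.1842] yaw 92.04
[324. 236.] [301 220  46  31 974] [0.476  0.1578 0.099 ] shift [-0.027  0.003 -0.426]
to nub [-0.001  0.003 -0.506]
```

View pics/p7.png

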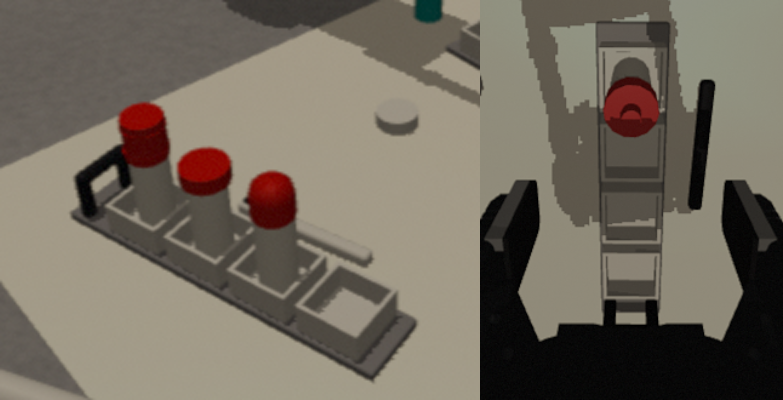

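Three tubes are placed upright and the nub is centred between the fingers. Moving the last one.

```bash
python3 -m inch '[{"claw":0.6,"travel":[-0.002,0.002,-0.18],"turn":0},{"claw":0.6,"travel":[-0.002,0.002,-0.33],"turn":0},{"claw":0.6,"travel":[-0.002,0.002,-0.44],"turn":0},{"claw":0.6,"travel":[-0.002,0.002,-0.5],"turn":0},{"claw":0.6,"travel":[-0.002,0.002,-0.5],"turn":0}]' 30
python3 -m inch '[{"claw":-0.1,"travel":[0,0,0],"turn":0},{"claw":-0.4,"travel":[0,0,0],"turn":0},{"claw":-0.6,"travel":[0,0,0],"turn":0},{"claw":-0.6,"travel":[0,0,0],"turn":0},{"claw":-0.6,"travel":[0,0,0],"turn":0}]' 30
python3 -m inch '[{"claw":-0.6,"travel":[0,0,0.04],"turn":0},{"claw":-0.6,"travel":[0,0,0.12],"turn":0},{"claw":-0.6,"travel":[0,0,0.25],"turn":0},{"claw":-0.6,"travel":[0,0,0.4],"turn":0},{"claw":-0.6,"travel":[0,0,0.6],"turn":0}]' 30
python3 -m inch '[{"claw":-0.6,"travel":[0.08,-0.16,0.05],"turn":0.015},{"claw":-0.6,"travel":[0.16,-0.32,0.05],"turn":0.03},{"claw":-0.6,"travel":[0.24,-0.48,0.05],"turn":0.045},{"claw":-0.6,"travel":[0.33,-0.64,0.05],"turn":0.06},{"claw":-0.6,"travel":[0.41,-0.8,0.05],"turn":0.073}]' 30
python3 -m inch '[{"claw":-0.6,"travel":[0.08,-0.16,0],"turn":0},{"claw":-0.6,"travel":[0.16,-0.32,0],"turn":0},{"claw":-0.6,"travel":[0.24,-0.48,0],"turn":0},{"claw":-0.6,"travel":[0.33,-0.64,0],"turn":0},{"claw":-0.6,"travel":[0.42,-0.81,0],"turn":0}]' 30
python3 -m inch '[{"claw":-0.6,"travel":[0,0,-0.1],"turn":0},{"claw":-0.6,"travel":[0,0,-0.2],"turn":0},{"claw":-0.6,"travel":[0,0,-0.3],"turn":0},{"claw":-0.6,"travel":[0,0,-0.42],"turn":0},{"claw":-0.6,"travel":[0,0,-0.42],"turn":0}]' 30
python3 -m inch '[{"claw":-0.6,"travel":[0,0,0],"turn":0},{"claw":-0.6,"travel":[0,0,0],"turn":0}]' 30
python3 - <<'E'
from h import *
M,s=pose(); print(M[:3,3].round(4),yaw(M),s["width"]); print("to well4",((np.array([.6469,-.1645,.083])-M[:3,3])/.2).round(3))
a=cv2.cvtColor(imaging.get_image("scene"),4)[190:390,130:370]; b=cv2.cvtColor(imaging.get_image("wrist"),4)
cv2.imwrite("pics/p8.png",np.hstack([cv2.resize(a,(480,400),interpolation=2),cv2.resize(b[150:480,200:450],(303,400))]))
E
```

```text
clock: 26.95
position: [0.4795, 0.1576, 0.0825]
ee_rot: [-0.001, -0.017, 1.0, -0.0]
contact_force: [0.7, 1.1, -0.1]
width: 0.0682
gripper_force: 0.0
clock: 27.45
position: [0.4813, 0.1587, 0.0852]
ee_rot: [0.002, -0.018, 1.0, 0.0]
contact_force: [0.5, -1.2, 6.4]
width: 0.0319
gripper_force: 29.7
clock: 27.95
position: [0.4785, 0.1585, 0.2039]
ee_rot: [-0.002, -0.018, 1.0, -0.0]
contact_force: [0.8, 0.0, -1.1]
width: 0.0318
gripper_force: 29.8
clock: 28.45
position: [0.5624, -0.0025, 0.2142]
ee_rot: [0.0, -0.133, 0.991, 0.0]
contact_force: [0.4, 0.6, -0.2]
width: 0.0319
gripper_force: 29.9
clock: 28.95
position: [0.6463, -0.1642, 0.214]
ee_rot: [-0.0, -0.132, 0.991, 0.0]
contact_force: [-0.2, -0.2, -1.3]
width: 0.0318
gripper_force: 29.9
clock: 29.45
position: [0.6433, -0.1623, 0.1262]
ee_rot: [-0.004, -0.132, 0.991, 0.002]
contact_force: [-1.0, 0.7, 0.0]
width: 0.0319
gripper_force: 30.0
clock: 29.65
position: [0.647, -0.1636, 0.1314]
ee_rot: [0.001, -0.132, 0.991, -0.001]
contact_force: [0.3, -0.1, -0.8]
width: 0.0321
gripper_force: 30.0
[ 0.647  -0.1636  0.1314] 105.1821149381023 0.03214316631202293
to well4 [-0.    -0.005 -0.242]
```

View pics/p8.png

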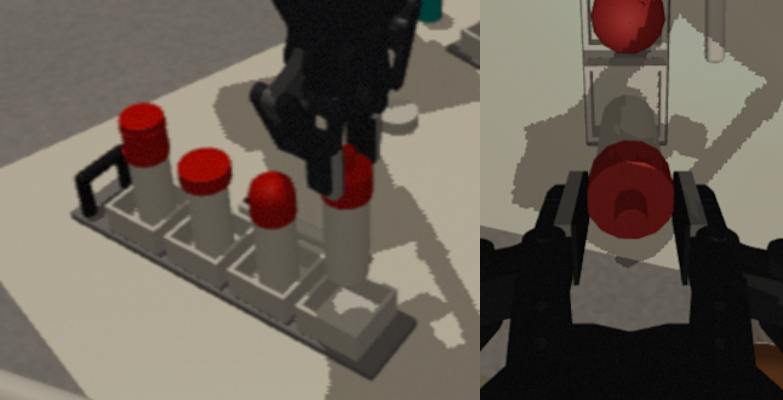

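The nub hangs upright over well 4. Lowering, releasing and retreating.

```bash
python3 -m inch '[{"claw":-0.6,"travel":[0,-0.005,-0.06],"turn":0},{"claw":-0.6,"travel":[0,-0.005,-0.12],"turn":0},{"claw":-0.6,"travel":[0,-0.005,-0.17],"turn":0},{"claw":-0.6,"travel":[0,-0.005,-0.205],"turn":0},{"claw":-0.6,"travel":[0,-0.005,-0.22],"turn":0}]' 30
python3 -m inch '[{"claw":-0.6,"travel":[0,0,-0.006],"turn":0},{"claw":-0.6,"travel":[0,0,-0.01],"turn":0},{"claw":-0.6,"travel":[0,0,-0.01],"turn":0},{"claw":0.2,"travel":[0,0,-0.01],"turn":0},{"claw":0.6,"travel":[0,0,-0.01],"turn":0}]' 30
python3 -m inch '[{"claw":0.6,"travel":[0,0,0],"turn":0},{"claw":0.6,"travel":[0,0,0],"turn":0},{"claw":0.6,"travel":[0,0,0.1],"turn":0},{"claw":0.6,"travel":[0,0,0.3],"turn":0},{"claw":0.6,"travel":[0,0,0.55],"turn":0}]'
python3 -m inch '[{"claw":0.6,"travel":[-0.05,0.2,0.1],"turn":0},{"claw":0.6,"travel":[-0.1,0.4,0.1],"turn":0},{"claw":0.6,"travel":[-0.16,0.6,0.1],"turn":0},{"claw":0.6,"travel":[-0.2,0.8,0.1],"turn":0},{"claw":0.6,"travel":[-0.2,0.8,0.1],"turn":0}]'
python3 -m inch '[{"claw":0.6,"travel":[0,0,0],"turn":0},{"claw":0.6,"travel":[0,0,0],"turn":0},{"claw":0.6,"travel":[0,0,0],"turn":0}]'
python3 - <<'E'
from h import *
a=cv2.cvtColor(imaging.get_image("scene"),4)[190:390,130:370]; b=cv2.cvtColor(imaging.get_image("top"),4)[150:330,370:490]
cv2.imwrite("pics/p9.png",np.hstack([cv2.resize(a,(480,400),interpolation=2),cv2.resize(b,(267,400),interpolation=2)]))
E
```

```text
clock: 30.25
position: [0.6458, -0.1642, 0.0852]
ee_rot: [-0.0, -0.132, 0.991, 0.0]
contact_force: [-0.9, 0.5, 10.3]
width: 0.0318
gripper_force: 30.9
clock: 30.75
position: [0.6462, -0.1645, 0.0837]
ee_rot: [0.0, -0.132, 0.991, -0.0]
contact_force: [0.6, -0.1, -0.5]
width: 0.0601
gripper_force: 0.0
clock: 31.25
position: [0.6446, -0.1639, 0.1923]
ee_rot: [-0.003, -0.132, 0.991, 0.001]
contact_force: [0.9, 0.0, -0.4]
width: 0.0683
gripper_force: 0.0
clock: 31.75
position: [0.6044, 0.0005, 0.2141]
ee_rot: [-0.0, -0.134, 0.991, 0.002]
contact_force: [0.5, -0.6, 0.4]
width: 0.0686
gripper_force: 0.0
clock: 32.05
position: [0.6065, -0.0056, 0.2135]
ee_rot: [-0.0, -0.131, 0.991, -0.0]
contact_force: [0.4, -0.2, 0.3]
width: 0.0682
gripper_force: 0.0
```

View pics/p9.png

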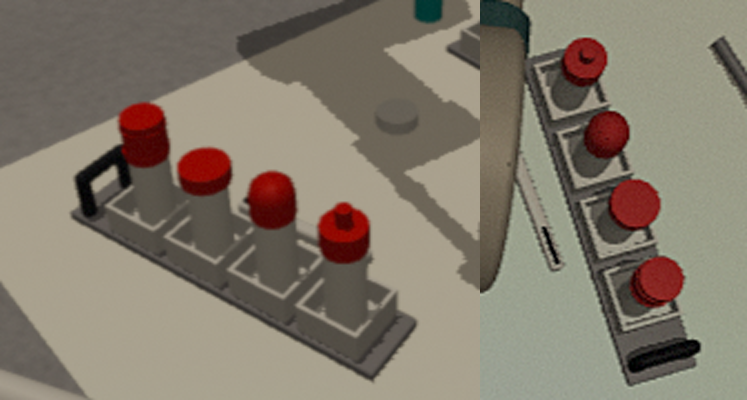

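From the handle the order is tall, flat, dome, nub. All four stand upright on their well floors and the gripper is clear.

```bash
python3 -c "
from rig import ticket; print(ticket.sign_off())"
```

```text
the job is handed in; nothing more can be done
None
```

All four tubes now stand upright in the empty rack in handle order (tall, flat, dome, nub), and the job was handed in at about 32 s; the first grip on the flat tube slipped off, but it stayed upright and the second grip held.

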